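Bolt the mahjong tile case shut

ROBOT

A 6-joint arm with a two-finger parallel gripper is mounted at the origin on the work surface. World frame = base frame: x ahead of the robot, y to its left, z up, the work surface at z = 0. Lengths are in m, angles in rad, forces in N, time in s.
With the tool pointing down it reaches from about 0.25 to 0.775 m from the base axis. Payload 8.9 kg.
Tool frame: the origin (TCP) lies between the finger pads; the fingertips stand 8 mm ahead of it and the grasp point (between the pads) lies 11 mm behind it (robot.tip_extent is the distance from the TCP to the fingertips, in m); z points along the fingers, y is the direction in which the jaws open and shut (so a half turn about z gives the same grasp; the last joint's range is limited). The gripper opens to 85 mm and grips with 20 to 120 N. Pads are 22 mm wide; open, the fingers measure 114 mm over their backs; the gripper's body (76 mm by 85 mm) begins 54 mm behind the grasp point. The pads swing forward as they close: fully open they stand 13 mm farther back than shut.
Start: joints at [-1.354, 0.291, -0.153, 1.127, 0, 1.431], TCP at [0.183, -0.492, 0.239] pointing down, gripper open.
Joint ranges: [-2.52, 2.52], [-0.91, 1.74], [-1.3, 1.37], [-1.96, 2.02], [-1.52, 1.47], [-3.14, 3.14]. Speed limits (rad/s): [2.22, 2.22, 2.79, 3.14, 3.14, 3.14].

INTERFACE

Orientations are given as a unit quaternion [w, x, y, z].
In Python, from station import robot gives the robot as it stands. Calls block until the motion is done:
- robot.move_pose(position, orientation): joint-space move of the TCP to a pose.
- robot.movel(position, orientation=None, speed=0.15): straight line of the TCP; orientation=None keeps the orientation; speed is the mean speed in m/s.
- robot.move_joints(angles): joint-space move.
- robot.grip(opening): finger opening in m; the grip force is fixed at half the most; returns when the fingers have stopped.
- robot.dwell(seconds).
- robot.solve_ik(position, orientation): joint angles nearest the present ones, or None.
- robot.state(): the state.
- robot.camera(name): name is "scene" or "top"; returns a dict with "color" (384x512x3 uint8, red, green, blue), "fx", "fy", "cx", "cy" (pixels), "R" (3x3) and "t" (3): a world point X has camera coordinates R X + t. Camera axes: x right, y down, z forward; pixel columns grow to the right and rows downward; lengths in m; the calibration is good to about 2 mm. A picture is of the moment at which its call begins. There is no depth.
A pose or a line that the arm cannot do raises robot.IKError and nothing moves.
- robot.finish_job(): hands the job in, once; it reports no verdict.
Trained networks look in a picture, given as the dict that the camera call returned (one of the last four; its "shot" number tells which), for a name from the list of things; names that differ only in an ending like _2 or _b are one class to them, and where a whole thing is asked for, a point or a joint stands for the part that bears it (a point fixed in the world has none). Each returns a list of dicts, best first, with "conf" (0 to 1); they miss things now and then, are a little off and sometimes report something else, mostly with a low value. They report only what shows in the picture. A call takes as long as a camera call.
- robot.boxes_of(picture, name): "location" ([row, column] in pixels, amid what is visible of it).
The state is a dict: "time_s": time; "qpos": joint angles; "qd": joint speeds; "joint_efforts": joint torques, N m; "ee_pos": TCP position; "eef_rot": TCP orientation; "force": force on the tool from outside, world axes, zero at the start; "ft_torque": the same for the moment, N m; "gripper_width": finger opening in m.
Only numpy, scipy, OpenCV 4.12 (cv2) and the standard library are available. Lean on these libraries where they do the work, as an engineer would, in place of code of your own. Each camera call takes 0.05 s, during which the arm holds its last target. There are 200 camera calls.

TASK

The tiles are packed away: bolt the black tile case shut for the night. With a fingertip push the brass bolt's upright knob along its slot until the bolt is fully home in the keeper on the other half of the lid, then turn the corner and push the knob over and down until it lies flat in its locking notch, and take the hand away. Do it gently and only by pushing: do not grip the knob, do not shove or lift the case, and leave the chips, the rack with its pushers and the mug where they are.

Things in the scene. Friction and masses are not known exactly. Their poses are not given: they have to be found in the camera images.
- case: Black lacquer tile case, brass corner guards, 246 x 346 mm, lid top 95 mm above the sideboard, about 6 kg, loose on rubber feet. Origin: centre of underside; z up; x, y along its short and long sides; -x is its front, roughly towards the robot. The lid is two shut leaves that meet at y = 0. A barrel bolt lies on it along x = 0 and shoots to +y. Nothing else stands on the lid but the chips.
- barrel (a point): Middle of the bolt's brass barrel, on its axis, at x = 0, y = -45, z = 107 mm of the case. Barrel 19 mm in diameter, 76 mm long (along the case's y), top 116.5 mm above the sideboard, on a plate 38 mm wide. Its slot is an L: the long leg runs along the barrel's top; at its +y end an 11 mm wide cross leg goes from the top over the -x side down to the axis's level.
- keeper (a point): Middle of the brass keeper (staple) on the other leaf that the bolt's end shoots into: 23 mm wide, 18 mm long (along the case's y), its top 116.5 mm above the sideboard. At x = 0, y = 18, z = 107 mm of the case.
- bolt (a joint): How far the bolt has been pushed along +y of the case, in m: 0 drawn, 0.040 fully home (a firm stop). Starts between 0 and 0.012. It moves with about 2 N of friction and stays where it is left. The knob can leave the long leg of the slot only from 0.036 on.
- knob (a joint): Angle of the knob about the bolt's axis, in rad: 0 upright, 1.57 lying level towards -x of the case, fully in the notch (a firm stop). It turns over only at the home end of the slot, with slight friction (under 1 N at the ball), stays where it is left, and the slot lets it rock by about 0.1 under a light push in the long leg.
- knob_ball (a point): Centre of the knob's brass ball, 16 mm in diameter, on a stem 6 mm in diameter that comes out of the barrel's slot; the ball's centre is 36 mm from the bolt's axis, thus 143 mm above the sideboard while upright. The ball and stem are the part to push.
- bolt_corner (a point): Where the ball's centre is with the bolt fully home and the knob still upright (the corner of the L). Fixed to the case, at x = 0, y = -25, z = 143 mm of it.
- bolt_home (a point): Where the ball's centre ends, with the bolt home and the knob lying flat in the notch. Fixed to the case, at x = -36, y = -25, z = 107 mm of it: 12 mm above the lid.
- chip0: Lowest of a stack of six green plastic betting chips on the case's lid, behind the bolt and on the keeper's leaf. Each chip is 39 mm in diameter, 4 mm thick, loose. Origin: centre of its underside.
- chip5: Topmost of the six chips, its top 24 mm above the lid. Origin: centre of its underside.
- rack: Bamboo rack, 200 x 104 mm, 88 mm high, with two slotted combs that hold three rosewood tile pushers (420 mm long, along the rack's x) on edge. To the left or right of the case. Origin: centre of its underside.
- pusher1: The middle one of the three rosewood tile pushers in the rack, 420 x 10 x 24 mm, lying along its x. Origin: centre of its underside.
- mug: White enamel mug with a dark blue rim, 83 mm in diameter, 81 mm high, handle to its +y, on the other side of the case from the rack. Origin: centre of its underside.

How it is judged:
By the outcome, as a careful person would: the job done as asked, in the order asked, and still so for the second after the job is handed in, with the robot touching nothing.
It also fails if it takes over 48 s, if anything falls off the work surface, if the arm or the gripper's body presses on something with over 40 N, if the wrist force passes 120 N, or if a joint passes its speed limit or range.

## Working session

There is one attempt and no reset: what is moved stays moved. The work goes in short steps, each a Python script; the robot and the scene stay as the last script left them, time stands still between calls to the robot, and variables do not carry over. Pictures are saved under pics/ and viewed, about 8 in all and at most 12, crops included, and the job is handed in when it is done.

```bash
mkdir -p pics; ls
cat > h.py <<'E'
import numpy as np, cv2
from station import robot
def ray(c,px):
    r,q=px; d=np.array([(q-c["cx"])/c["fx"],(r-c["cy"])/c["fy"],1.]); R=np.array(c["R"]);t=np.array(c["t"])
    return -R.T@t, R.T@d
def at_z(c,px,z):
    o,d=ray(c,px); return o+d*(z-o[2])/d[2]
def tri(c1,p1,c2,p2):
    A=[];b=[]
    for c,p in((c1,p1),(c2,p2)):
        o,d=ray(c,p); d=d/np.linalg.norm(d); P=np.eye(3)-np.outer(d,d); A.append(P); b.append(P@o)
    return np.linalg.lstsq(np.vstack(A),np.hstack(b),rcond=None)[0]
def proj(c,X):
    p=np.array(c["R"])@X+np.array(c["t"]); return np.array([c["fy"]*p[1]/p[2]+c["cy"],c["fx"]*p[0]/p[2]+c["cx"]])
def save(c,n): cv2.imwrite("pics/"+n,cv2.cvtColor(c["color"],cv2.COLOR_RGB2BGR))
E
python3 - <<'E'
from h import *
a=robot.camera("scene");b=robot.camera("top")
im=np.hstack([a["color"],b["color"]]); 
save(a,"s0.png");save(b,"t0.png")
for n in ["case","barrel","keeper","knob_ball","chip5","rack","mug","pusher1"]:
    for nm,c in(("s",a),("t",b)):
        print(n,nm,[(np.round(x["location"],1).tolist(),round(x["conf"],2)) for x in robot.boxes_of(c,n)[:2]])
for c in (a,b): print(c["fx"],(-np.array(c["R"]).T@np.array(c["t"])).round(3))
print(robot.state()["time_s"],robot.state()["eef_rot"])
E
```

```text
pics
case s [([191.0, 270.1], 0.86)]
case t [([198.1, 230.6], 0.82)]
barrel s [([187.6, 269.5], 0.8)]
barrel t [([195.0, 231.8], 0.78)]
keeper s [([188.3, 268.3], 0.79)]
keeper t [([195.0, 229.3], 0.95)]
knob_ball s []
knob_ball t []
chip5 s [([183.0, 305.7], 0.53)]
chip5 t [([194.6, 231.4], 0.73), ([173.6, 197.6], 0.58)]
rack s [([202.1, 109.0], 0.92), ([187.4, 270.6], 0.45)]
rack t [([215.7, 397.0], 0.95), ([193.7, 232.3], 0.75)]
mug s [([156.7, 384.1], 0.56), ([176.1, 256.1], 0.48)]
mug t [([216.7, 92.3], 0.69)]
pusher1 s [([218.5, 103.3], 0.91), ([186.0, 267.4], 0.47)]
pusher1 t [([213.5, 411.7], 0.79)]
355.95869347826255 [ 1.265 -0.149  0.879]
385.4382420755475 [ 0.435 -0.014  1.172]
0.9 [-1.21640675e-05  9.84216913e-01  1.76966289e-01 -2.63272434e-07]
```

Run:
```python
import cv2
a=cv2.imread("pics/s0.png");b=cv2.imread("pics/t0.png")
cv2.imwrite("pics/v1.png",cv2.resize(b[90:310,130:340],None,fx=3.5,fy=2.7) if 0 else cv2.resize(b[105:290,140:340],None,fx=3.2,fy=3.2,interpolation=cv2.INTER_CUBIC))
cv2.imwrite("pics/v2.png",cv2.resize(a[110:280,170:370],None,fx=3.5,fy=3.5,interpolation=cv2.INTER_CUBIC))
```

```text
(no output)
```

View pics/v1.png

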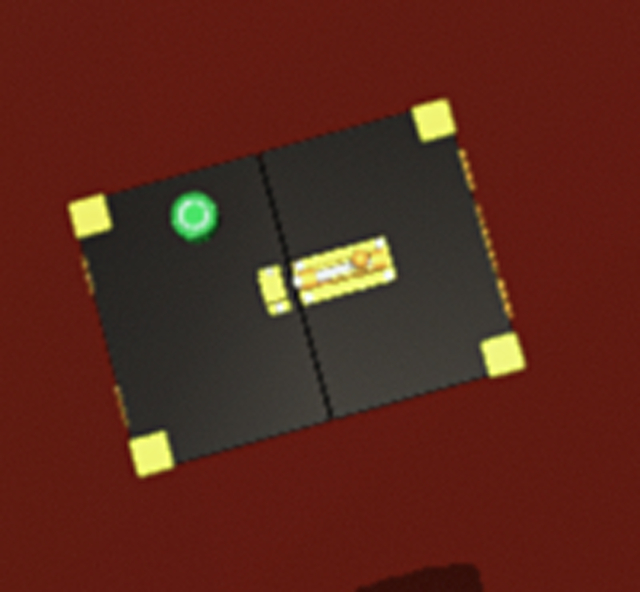

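View pics/v2.png

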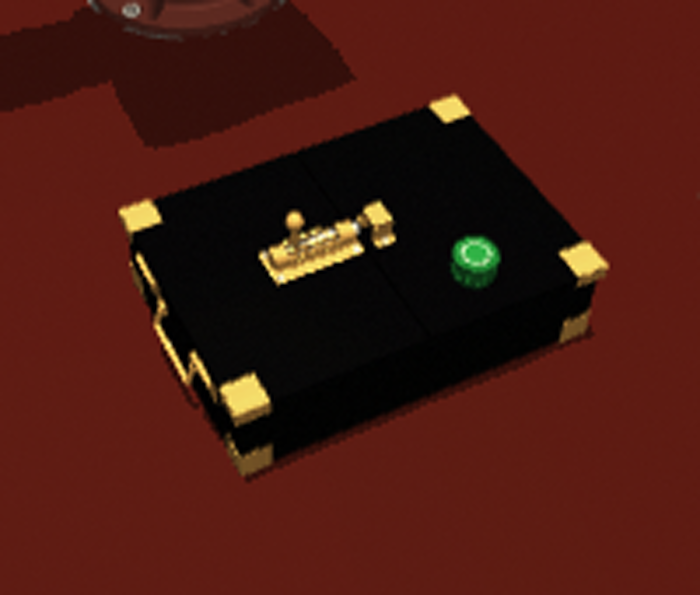

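View pics/t0.png

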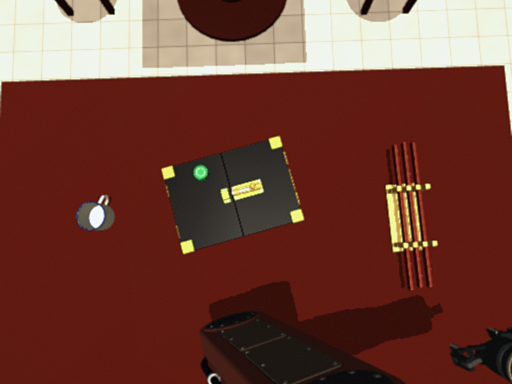

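The top view (t0) shows the case amid the picture, yawed about 15°, with the bolt pointing left (keeper at about row 196, col 226) and the chips at (172, 201). The mug is on the left at (215, 97) and the rack on the right at (215, 408). In the crops the upright ball is at about (186, 253) in top and (173, 254) in scene, so the bolt is drawn.

```bash
cat >> h.py <<'E'
from scipy.spatial.transform import Rotation as Ro
def quat(R): return Ro.from_matrix(R).as_quat(scalar_first=True)
E
python3 - <<'E'
from h import *
b=robot.camera("top");a=robot.camera("scene")
hsv=cv2.cvtColor(b["color"],cv2.COLOR_RGB2HSV)
# corner guards' outer corners (crop px)
C=[(68,203),(447,98),(525,370),(138,476)]
W=np.array([at_z(b,(y/3.2+105,x/3.2+140),.095) for x,y in C])
print(W.round(4)); c=W.mean(0)
ydir=(W[0]-W[1])+(W[3]-W[2]); yaw1=np.arctan2(-ydir[0],ydir[1])
xdir=(W[0]-W[3])+(W[1]-W[2]); yaw2=np.arctan2(xdir[1],xdir[0])
print("centre",c.round(4),"yaw",yaw1,yaw2,"sizes",np.linalg.norm(ydir)/2,np.linalg.norm(xdir)/2)
S=[(120,213),(452,95),(607,265),(243,412)]
ps=[(219/3.5+110,295/3.5+170),(260/3.2+105,362/3.2+140)]
X=tri(a,ps[0],b,ps[1]);print("ball",X.round(4),at_z(a,ps[0],.143).round(4),at_z(b,ps[1],.143).round(4))
yaw=(yaw1*.6+yaw2*.4)
R=Ro.from_euler("z",yaw).as_matrix()
print("ball in case",(R.T@(X-[c[0],c[1],0])).round(4))
for nm,p,q in(("keeper",(211/3.5+110,378/3.5+170),(287/3.2+105,273/3.2+140)),): print(nm,(R.T@(at_z(a,p,.1165)-c)).round(4),(R.T@(at_z(b,q,.1165)-c)).round(4))
print(robot.tip_extent,robot.state()["force"])
for s in(1,-1):
    y=s*R[:,1];z=np.array([0,0,-1.]);M=np.column_stack([np.cross(y,z),y,z])
    print(s,quat(M),robot.solve_ik([X[0],X[1],.25],quat(M)))
E
```

```text
[[ 0.6316  0.2629  0.095 ]
 [ 0.7157 -0.0765  0.095 ]
 [ 0.4715 -0.1354  0.095 ]
 [ 0.3902  0.2029  0.095 ]]
centre [0.5522 0.0635 0.095 ] yaw 0.23934810996910114 0.24024526784572278 sizes 0.34883028978847763 0.25002560020169123
ball [0.5667 0.0045 0.142 ] [0.5679 0.006  0.143 ] [0.5663 0.0028 0.143 ]
ball in case [ 1.00e-04 -6.07e-02  1.42e-01]
keeper [0.0015 0.0197 0.0215] [0.0006 0.0175 0.0215]
0.008 [ 1.13050511 -0.73187984 -0.53905239]
1 [ 0.         -0.11956675  0.99282616  0.        ] [-0.12101123  0.36537174 -0.0178274   1.18759719  0.         -0.36071821]
-1 [-0.          0.99282616  0.11956675  0.        ] [-0.12101123  0.36537174 -0.0178274   1.18759719  0.          2.78087445]
```

```bash
cat >> h.py <<'E'
CC=np.array([0.5522,0.0635,0]); RC=Ro.from_euler("z",.2397).as_matrix()
_y=RC[:,1];_z=np.array([0,0,-1.]);Q=quat(np.column_stack([np.cross(_y,_z),_y,_z]))
TIP=np.array([0,0,.008])
def w(p): return CC+RC@np.array(p,float)+TIP      # tip (case mm->m) to TCP
def go(p,speed=.15): robot.movel(w(np.array(p)/1000),Q,speed)
def frc(n=4):
    f=[]
    for _ in range(n): robot.dwell(.02); f.append(robot.state()["force"])
    return RC.T@np.mean(f,0)
def tip(): return (RC.T@(np.array(robot.state()["ee_pos"])-TIP-CC)*1000).round(1)
E
python3 - <<'E'
from h import *
robot.grip(0)
robot.move_pose(w([0,-.105,.22]),Q)
go([0,-105,132])
print(robot.state()["time_s"],tip(),robot.state()["gripper_width"]); f0=frc(8); print(f0)
y=-105
while y<-35:
    y+=2; go([0,y,132],.04); f=frc(3)-f0
    print(y,tip(),f.round(1))
    if f[1]<-1.5 : break
save(robot.camera("scene"),"s1.png");save(robot.camera("top"),"t1.png")
print(robot.state()["time_s"])
a=cv2.imread("pics/s1.png")
cv2.imwrite("pics/v3.png",cv2.resize(a[60:250,170:370],None,fx=3,fy=3,interpolation=cv2.INTER_CUBIC))
E
```

```text
4.65 [   0.4 -105.4  132.7] 0.0003544936083834775
[-1.09655109e-01 -2.56205607e-04  4.97625578e-01]
-103 [ 1.000e-01 -1.030e+02  1.323e+02] [ 0.8 -0.1 -0.7]
-101 [  -0.  -100.9  132. ] [-0.  -0.  -0.8]
-99 [ -0.  -98.9 132. ] [-0.   0.  -0.2]
-97 [  0.  -96.9 132. ] [-0.3 -0.3  0.1]
-95 [ -0. -95. 132.] [ 0.  -0.1 -0.7]
-93 [  0.  -92.9 132. ] [ 0.4  0.  -0.9]
-91 [  0.  -90.9 132. ] [ 0.2 -0.1 -1.1]
-89 [ -0. -89. 132.] [ 0.2 -0.4 -0.8]
-87 [  0.  -86.9 132. ] [-0.1  0.4  0.1]
-85 [ -0.  -84.9 132. ] [-0.2  0.   0.1]
-83 [ 1.00e-01 -8.31e+01  1.32e+02] [ 0.5 -0.4 -0.9]
-81 [  0. -81. 132.] [ 0.4 -1.4  0.2]
-79 [  0.  -78.9 132. ] [ 0.3 -1.  -0.6]
-77 [ -0.  -76.9 132. ] [ 0.5 -1.1 -0.8]
-75 [ -0.  -74.9 132. ] [ 0.1 -0.8 -0.2]
-73 [ -0.  -72.9 132. ] [ 0.5 -1.2 -0.3]
-71 [  0.  -70.9 132. ] [ 0.1 -1.1 -0.6]
-69 [ -0.  -68.9 132. ] [ 0.5 -1.6 -0.4]
10.2833
```

View pics/v3.png

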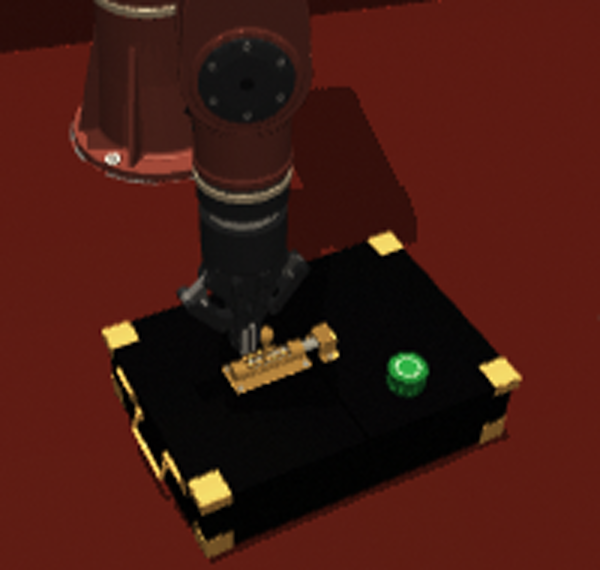

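The picture shows the closed fingers behind the ball, at about (340, 265) in the crop, pushing along the barrel, with the bolt's end coming out. Pushing on to the stop.

Run:
```python
from h import *
f0=np.array([-.1,0,.2])
go([0,-52,132],.05); print(tip(),(frc(3)-f0).round(1))
y=-52
while y<-36:
    y+=1; go([0,y,132],.03); f=frc(3)-f0
    print(y,tip(),f.round(1))
    if f[1]<-6 : break
go([0,y-12,132],.1); go([0,y-12,165])
go([60,-75,165])
c=robot.camera("scene");d=robot.camera("top");save(c,"s2.png");save(d,"t2.png")
for k,X in((c,[0,-.025,.143]),(d,[0,-.025,.143])): print(proj(k,CC+RC@np.array(X)).round(1))
print(robot.state()["time_s"])
A=cv2.resize(c["color"][120:240,200:330],None,fx=3,fy=3,interpolation=cv2.INTER_CUBIC);B=cv2.resize(d["color"][130:250,180:310],None,fx=3,fy=3,interpolation=cv2.INTER_CUBIC)
cv2.imwrite("pics/v4.png",np.hstack([A,B])[:,:,::-1])
```

```text
[ -0.  -51.3 132. ] [ 0.3 -0.1 -0.3]
-51 [ -0. -51. 132.] [ 0.1  0.1 -0.3]
-50 [  0.  -50.2 132. ] [-0.4 -1.  -0.5]
-49 [ -0. -49. 132.] [-0.1 -2.1 -0.5]
-48 [ -0.  -47.9 132. ] [-0.1 -1.9 -0.9]
-47 [  0. -47. 132.] [ 0.2 -2.3 -0.4]
-46 [  0.  -46.6 132. ] [-0.4 -5.3 -0.7]
-45 [ 1.000e-01 -4.630e+01  1.321e+02] [-0.4 -8.1 -0.7]
[168.4 264.7]
[189.7 239.7]
14.225
```

View pics/v4.png

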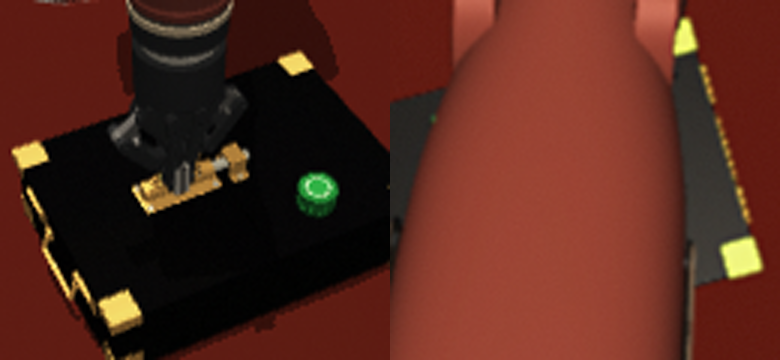

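Run:
```python
from h import *
Y=-30
go([45,-75,165]); go([45,Y,165]); go([45,Y,137]); go([26,Y,137],.08)
f0=frc(8); x=26; print(tip(),f0.round(1))
while x>12:
    x-=1; go([x,Y,137],.04); f=frc(3)-f0
    print(x,tip(),f.round(1))
    if f[0]>1.0 and x<22: break
h=11; t0=max(0,np.arcsin(np.clip((8+h-x)/36,0,1)))
for t in np.linspace(t0,np.pi/2,14)[1:]:
    s,c=np.sin(t),np.cos(t); b=np.array([-36*s,107+36*c])
    k=np.clip((np.degrees(t)-70)/20,0,1)
    dx=8*c if k==0 else 2.7-10.7*k; dz=8*s if k==0 else 8
    z=min(b[1]+dz,137) if t<.35 and 0 else max(b[1]+dz,115)
    if t<.3: z=137
    go([b[0]+dx+h,Y,z],.06); f=frc(2)-f0
    print(round(np.degrees(t)),tip(),f.round(1))
    if np.linalg.norm(f)>9: print("STOP");break
print(robot.state()["time_s"])
```

```text
[ 26.7 -30.2 137.4] [-0.1 -0.1 -0.1]
25 [ 25.1 -30.  136.9] [ 0.1 -0.1  0.1]
24 [ 24. -30. 137.] [-0.3  0.6  0.3]
23 [ 23. -30. 137.] [0.9 0.1 0. ]
22 [ 22. -30. 137.] [-0.2  0.1  0. ]
21 [ 21.1 -30.  137.1] [0.7 0.5 0.6]
20 [ 20. -30. 137.] [0.8 0.4 0.5]
19 [ 18.9 -30.  136.9] [0.8 0.6 0.8]
18 [ 17.9 -30.  137. ] [0.9 0.1 0.6]
17 [ 16.9 -30.  137. ] [0.1 0.3 0.4]
16 [ 15.9 -30.  137. ] [ 0.7 -0.1  0.1]
15 [ 14.9 -30.  137. ] [ 0.8 -0.2  0.5]
14 [ 13.9 -30.  137. ] [0.4 0.4 0.7]
13 [ 12.9 -30.  137. ] [-0.3  0.   0.4]
12 [ 11.9 -30.  137. ] [-0.  -0.6 -0.1]
17 [  8.  -30.1 144.1] [0.5 1.  0.4]
23 [  3.8 -30.  143.1] [0.4 0.1 0. ]
29 [ 1.000e-01 -3.000e+01  1.422e+02] [-0.2  0.3  0.6]
35 [ -3.6 -30.  140.9] [-0.1 -0.5 -0. ]
42 [ -7.1 -30.  139.2] [ 0.4  0.3 -0.2]
48 [-10.4 -30.  137.1] [-0.5 -0.2  0.3]
54 [-13.5 -30.  134.7] [-0.4 -0.1 -0. ]
60 [-16.3 -29.9 131.9] [-0.2  0.8 -0. ]
66 [-18.8 -30.  128.9] [ 0.3 -0.7 -0.1]
72 [-21.7 -30.  126.1] [0.4 0.  0.2]
78 [-26.  -29.9 122.5] [ 0.2 -0.3  0.1]
84 [-29.8 -30.  118.7] [0.2 0.4 0.5]
90 [-33.1 -30.  115. ] [0.2 0.1 0.5]
23.6917
```

Run:
```python
from h import *
f0=frc(6); z=115
while z>111.5:
    z-=.5; go([-35,-30,z],.03); f=frc(3)-f0; print(z,tip(),f.round(1))
    if f[2]>3.5: break
c=robot.camera("scene");save(c,"s3.png")
print(proj(c,CC+RC@np.array([-.036,-.025,.107])).round(1),proj(c,CC+RC@np.array([0,-.025,.143])).round(1),robot.state()["time_s"])
cv2.imwrite("pics/v5.png",cv2.resize(c["color"][120:240,200:330],None,fx=5,fy=5,interpolation=cv2.INTER_CUBIC)[:,:,::-1])
```

```text
114.5 [-34.9 -30.  114.7] [0.9 0.2 2.2]
114.0 [-34.8 -30.1 114.4] [0.7 0.1 6. ]
[169.2 259. ] [168.4 264.7] 24.4417
```

View pics/v5.png

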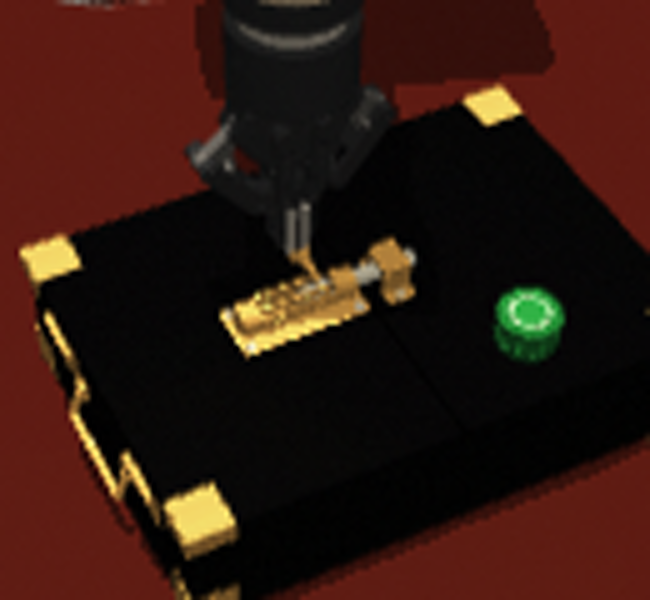

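The picture shows the stem lying over with the finger on the ball, at about (250, 300) in the crop, and the bolt's end through the keeper. The firm stop came at the expected height. Retreating up, then checking.

Run:
```python
from h import *
go([-35,-30,150],.08); go([-35,-30,260])
q=np.array(robot.state()["qpos"]); q[0]=-1.0; robot.move_joints(q)
c=robot.camera("scene");d=robot.camera("top")
for k in (c,d): print(proj(k,CC+RC@np.array([-.036,-.025,.107])).round(1))
print(robot.state()["time_s"])
A=cv2.resize(c["color"][130:230,210:310],None,fx=4,fy=4,interpolation=cv2.INTER_CUBIC);B=cv2.resize(d["color"][130:230,190:290],None,fx=4,fy=4,interpolation=cv2.INTER_CUBIC)
cv2.imwrite("pics/v6.png",np.hstack([A,B])[:,:,::-1]);save(d,"t3.png")
a=cv2.imread("pics/t0.png").astype(int);b=cv2.imread("pics/t3.png").astype(int)
for n,(r,cl) in dict(mug=(slice(185,245),slice(65,125)),case=(slice(130,255),slice(155,220))).items(): print(n,abs(a[r,cl]-b[r,cl]).max(2).__gt__(60).sum())
```

```text
[169.2 259. ]
[203.6 243.8]
27.7167
mug 0
case 3
```

View pics/v6.png

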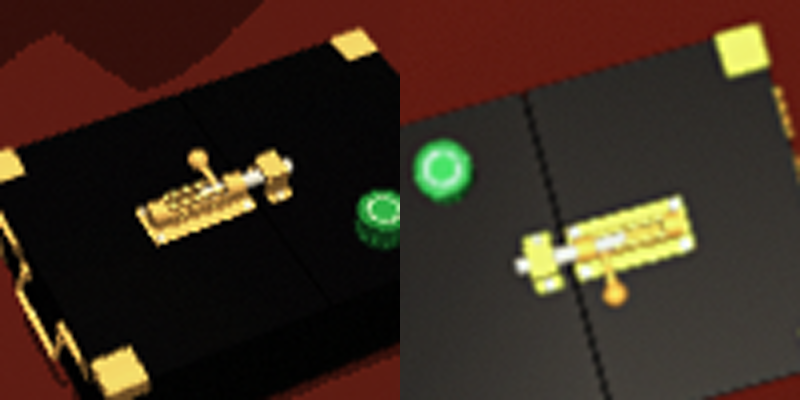

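The ball shows at (203, 243) in top and (170, 260) in scene, within 1 px of where bolt_home projects. The bolt passes through the keeper.

```bash
python3 -c "
from h import *
robot.finish_job(); print(robot.state()['time_s'])"
```

```text
the job is handed in; nothing more can be done
the job is handed in; nothing more can be done
```

The case is bolted: the bolt is fully home in the keeper and the knob lies flat in its locking notch. I handed the job in at about 28 s of the 48 s allowed, with the hand clear of the case.

- **Pushing the bolt:** With the gripper shut, I pushed the ball along the slot until it met the firm stop at about 8 N. Friction on the way was about 2 N.
- **Turning the knob:** I moved the finger to the ball's far side and pushed it over and down to the notch stop. The stop came within about 0.5 mm of the expected height, at about 6 N.
- **Last checks:** In both cameras the ball is within 1 px of where bolt_home should appear, and the bolt shows through the keeper. Comparing the top view before and after, the mug had not moved at all, and the keeper end of the lid with the chips differed by only 3 pixels. I did not compare the rack that way; the hand passed above it at about 0.24 m or higher going out and 0.27 m coming back.
- **One weak reading:** Force while turning the knob was too small to tell from sensor noise, so the turn is confirmed by the stop and the pictures. No check failed.

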